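# Cull the damaged tiles and shut the mosaic tub

## Task

Take every damaged tile (corner broken off, snapped short, split narrow or with a bite out of its edge) out of the slotted drying rack and put it into the white mosaic tub, leaving the sound full-size tiles standing in the rack. Then put the blue lid on the tub and press it down until it is fully seated, with its seal pushed all the way down. Leave the other things on the table where they are.

Things in the scene. Friction and masses are not known exactly. Their poses are not given: they have to be found in the camera images.
- rack: fixed slotted drying rack of pale wood, 146 x 222 x 30 mm. Origin: centre of its underside. Two rows (own x -34 and +34 mm) of five slots (own y -84, -42, 0, +42, +84 mm); a slot runs along own x, 63 mm long, 11.5 mm wide, 22 mm deep, its floor 8 mm above the table. Tiles stand in the slots in random order; some slots may be empty
- tile_a: sound white tile, a full rectangle 60 wide x 66 tall x 9 mm thick. Origin: middle of its lower edge; own x along its width, y through its thickness, z from the lower edge up; 60 g
- tile_d: sound blue tile, 60 x 66 x 9 mm. Origin: middle of its lower edge; own x along its width, y through its thickness, z from the lower edge up; 60 g
- tile_g: sound terracotta tile, 60 x 66 x 9 mm. Origin: middle of its lower edge; own x along its width, y through its thickness, z from the lower edge up; 60 g
- tile_j: sound white tile, just like tile_a. Origin: middle of its lower edge; own x along its width, y through its thickness, z from the lower edge up; 60 g
- tile_i: damaged blue tile snapped short: 60 wide, only 52 mm tall, 9 mm thick. May be absent. Origin: middle of its lower edge; own x along its width, y through its thickness, z from the lower edge up; 60 g
- tile_b: damaged blue tile, 60 x 66 x 9 mm with its upper +x corner broken off: above z = 36 mm only own x from -30 to about +3 mm is left. May be absent. Origin: middle of its lower edge; own x along its width, y through its thickness, z from the lower edge up; 60 g
- tile_h: damaged terracotta tile, 60 x 66 x 9 mm with its upper -x corner broken off: above z = 36 mm only own x from about -3 to +30 mm is left. May be absent. Origin: middle of its lower edge; own x along its width, y through its thickness, z from the lower edge up; 60 g
- tile_c: damaged white tile snapped short: 60 wide, only 47 mm tall, 9 mm thick. May be absent. Origin: middle of its lower edge; own x along its width, y through its thickness, z from the lower edge up; 60 g
- tile_e: damaged terracotta tile split lengthwise: only 35 mm wide, 66 tall, 9 mm thick. May be absent. Origin: middle of its lower edge; own x along its width, y through its thickness, z from the lower edge up; 60 g
- tile_f: damaged white tile, 60 x 66 x 9 mm, with a bite 20 mm wide and 21 mm deep out of the middle of its upper edge; an ear 21 mm wide (own x 9 to 30 mm) is left on either side. May be absent. Origin: middle of its lower edge; own x along its width, y through its thickness, z from the lower edge up; 60 g
- tub: fixed white open tub for mosaic pieces, outside 140 x 190 mm, walls 90 mm high and 5 mm thick, inside 130 x 180 mm, floor 5 mm thick. Origin: centre of its underside; z up, long side along own y. On its rim sits the black seal
- seal (a joint): how far the black seal frame on the tub's rim has been pressed down, in m: 0 = up (its top 99 mm above the table), 0.008 = fully home (top 91 mm). It is stiff: it moves under about 8 N and stays where it is pushed. The lid rests on it
- seal_top (a point): centre of the seal frame, at the height of its top
- lid: loose blue lid of the tub: plate 150 x 200 x 6 mm, 220 g, lying right way up on four tapered lugs 14 mm long under its corners, which drop just inside the tub's walls (2.5 mm clearance). Fits either way round. Origin: centre of the plate's underside; long side along own y. On top, in the middle, a yellow grip bar 14 mm thick (own x), 60 mm long (own y), from z = 6 to 34 mm
- glaze_jar: white jar with red cap, 62 mm across, 85 mm tall, bystander; origin at the centre of its underside
- mug: white mug, 76 mm across, 85 mm tall, bystander; origin at the centre of its underside
- brush: paint brush 190 mm long lying on the table, bystander; long axis own x
- rib: flat wooden potter's rib 50 x 90 x 8 mm lying on the table, bystander; origin at the centre of its underside
- clay_block: wrapped grey clay block 70 x 100 x 45 mm, bystander; origin at the centre of its underside
Mind the look-alikes: they are no part of the job. Leave any black look-alike of the tile_e alone.

How it is judged:
On the way, in this order (a step that is already met when the one before it is completed fails the run):
1. every damaged tile lies in the tub (x of tile_b in the frame of tub between -0.066 and 0.066 m and y of tile_b in the frame of tub between -0.091 and 0.091 m and z of tile_b in the frame of tub between 0 and 0.09 m and x of tile_c in the frame of tub between -0.066 and 0.066 m and y of tile_c in the frame of tub between -0.091 and 0.091 m and z of tile_c in the frame of tub between 0 and 0.09 m and x of tile_e in the frame of tub between -0.066 and 0.066 m and y of tile_e in the frame of tub between -0.091 and 0.091 m and z of tile_e in the frame of tub between 0 and 0.09 m and x of tile_f in the frame of tub between -0.066 and 0.066 m and y of tile_f in the frame of tub between -0.091 and 0.091 m and z of tile_f in the frame of tub between 0 and 0.09 m and x of tile_h in the frame of tub between -0.066 and 0.066 m and y of tile_h in the frame of tub between -0.091 and 0.091 m and z of tile_h in the frame of tub between 0 and 0.09 m and x of tile_i in the frame of tub between -0.066 and 0.066 m and y of tile_i in the frame of tub between -0.091 and 0.091 m and z of tile_i in the frame of tub between 0 and 0.09 m), for 0.2 s.
2. the lid is on the tub and pressed fully home (x of lid in the frame of tub between -0.006 and 0.006 m and y of lid in the frame of tub between -0.006 and 0.006 m and z of lid in the frame of tub below 0.0945 m and angle between lid's own z axis and vertical below 0.04 rad and value of joint seal above 0.006 m), for 0.2 s.
At the end, for the whole second after the job is handed in: every damaged tile present is in the tub; the lid is on, centred within 6 mm, level, its plate at most 94.5 mm above the table, the seal down more than 6 of its 8 mm; every sound tile stands on the floor of a rack slot within 0.25 rad of upright; all released and at rest (all of step 1 and all of step 2 and x of tile_a in the frame of rack between -0.045 and 0.045 m and y of tile_a in the frame of rack between -0.095 and 0.095 m and z of each of tile_a, tile_d, tile_g, tile_j in the frame of rack below 0.014 m and angle between each of tile_a, tile_d, tile_g, tile_j's own z axis and vertical below 0.25 rad and x of tile_d in the frame of rack between -0.045 and 0.045 m and y of tile_d in the frame of rack between -0.095 and 0.095 m and x of tile_g in the frame of rack between -0.045 and 0.045 m and y of tile_g in the frame of rack between -0.095 and 0.095 m and x of tile_j in the frame of rack between -0.045 and 0.045 m and y of tile_j in the frame of rack between -0.095 and 0.095 m and linear speed of lid below 0.02 m/s); the robot touches nothing.
It fails at once if a bystander (jar, mug, brush, rib or clay block) is moved more than 50 mm (distance of any of glaze_jar, mug, brush, rib, clay_block from where it was at the start of the episode above 0.05 m).
Of tile_b, tile_c, tile_e, tile_f, tile_h, tile_i only 3 to 5 are there at a start; the rules pass over those that are not, and their reading is None.
At some moment in a run one of lid may be knocked a few centimetres aside while the robot is not near it.
Once in a run the grip may slacken for a moment while it holds something.
It also fails if it takes over 210 s, if anything falls off the work surface, if the arm or the gripper's body presses on something with over 40 N, if the wrist force passes 120 N, or if a joint passes its speed limit or range.

## Robot

A 7-joint arm with a two-finger parallel gripper is mounted at the origin on the work surface. World frame = base frame: x ahead of the robot, y to its left, z up, the work surface at z = 0. Lengths are in m, angles in rad, forces in N, time in s.
With the tool pointing down it reaches from about 0.4 to 0.9 m from the base axis. Payload 5.5 kg.
Tool frame: the origin (TCP) lies on the centre line of the jaws, within the pads' length; the fingertips stand 14 mm ahead of it and the grasp point (between the pads) lies 5 mm behind it; z points along the fingers, y is the line along which they close (so a half turn about z gives the same grasp; the last joint's range is limited). The gripper opens to 92 mm and grips with 3 to 60 N. Pads are 19 mm wide; open, the fingers measure 130 mm over their backs; the gripper's body (75 mm by 190 mm) begins 47 mm behind the grasp point.
Start: joints at [-1.077, 0.501, -0.427, 1.55, 0.221, 1.138, -0.21], TCP at [0.149, 0.633, 0.241] pointing down, gripper open.
Joint ranges: [-2.88, 2.88], [-0.31, 2.03], [-1.54, 1.56], [0.2, 2.42], [-1.41, 4.55], [0.19, 2.02], [-2.57, 2.57]. Speed limits (rad/s): [2.57, 2.57, 3.14, 3.14, 3.14, 3.14, 3.14].

## Interface

Orientations are given as a unit quaternion [x, y, z, w].
In Python, from rig import r gives the robot as it stands.
- The arm moves only by the tool servo_tool, never from a script. Its argument "plan" is a list that holds one entry, the list of rows, each a list of 7 numbers: the finger opening in mm, from 0 to 91.8, then the shift along the tool's x, y, z in mm, then the turn, a rotation vector about the tool's x, y, z in rad. In form: [[[gripper, dx, dy, dz, rx, ry, rz], ...]]. A call has 1 to 12 rows; each row is the pose to reach, as a shift and turn from the pose commanded when the call began, along the tool's axes at that moment; what a row does not reach only later rows make up. A row lasts 1/10 s, in which the tool goes at most 50 mm and 8.59 degrees, less where a joint would pass 70% of its speed; a pose out of reach is approached as far as the arm can. A call with a gripper value outside its range is refused whole. The fingers move at their own pace and stop on an object; the grip force is fixed at half the most. Time passes only in rows, so rows that repeat a pose let the fingers close. It gives the time, the measured TCP pose, the force, the opening and the grip force at its end, in the units of the state.
- r.state(): the state, without advancing time (a new reading comes with each control period).
- r.get_image(name): name is "scene" or "top" or "wrist"; returns the picture (400x640x3 uint8, blue, green, red); there is no depth.
- r.get_calibration(name): a dict with "vfov" (degrees; the focal length in pixels is half the picture's height over the tangent of half this angle, whatever the lens; pixels are square), "cx", "cy" (the principal point, pixels), "pose" (4x4, takes a point from camera to world coordinates); the wrist camera has in their place "tool_from_camera" (4x4, takes a point from camera to tool coordinates, whose origin is the TCP and whose axes are the flange's). Camera axes: x right, y up, looking along -z (the intrinsics and any distortion apply to the point x, -y, -z); pixel columns grow to the right and rows downward; lengths in m; the calibration is good to about 2 mm. The wrist camera is an equidistant fisheye: a pixel r from the principal point sees the ray r / f radians off the axis. A picture is of the moment at which its call begins: read the wrist's pose just before it. get_calibration takes no time and is no camera call.
- r.hand_in(): hands the job in; it is judged then, once.
The state is a dict: "clock": time; "joints": joint angles; "dq": joint speeds; "joint_torque": joint torques, N m; "position": TCP position; "tool_rot": TCP orientation; "force": force on the tool from outside, world axes, zero at the start; "torque": the same for the moment, N m; "opening": finger opening in m; "gripper_force": force on a finger pad.
Only numpy, scipy, OpenCV 4.12 (cv2) and the standard library are available. Lean on these libraries where they do the work, as an engineer would, in place of code of your own. Each camera call takes 0.05 s, during which the arm holds its last target. There are 200 camera calls.

## Working session

There is one attempt and no reset: what is moved stays moved. The work goes in short steps, Python scripts to look and compute and a tool call to move; the robot and the scene stay as the last step left them, time stands still between calls to the robot, and variables do not carry over. Pictures are saved under pics/ and viewed, at most 14 in all, crops included, and the job is handed in when it is done.

Besides the shell and the picture viewer there is one more tool, called after "Request:" as name(argument=value, ...), one argument or row to a line, values as JSON. servo_tool: Moves the arm, as the interface text tells. Its arguments: {"type":"object","properties":{"plan":{"type":"array","items":{"type":"array","items":{"type":"array","items":{"type":"number"}}}}},"required":["plan"]}

```bash
ls; mkdir -p pics; python3 - <<'E'
from rig import r
import cv2,numpy as np
for n in("scene","top","wrist"):
    cv2.imwrite(f"pics/{n}0.png",r.get_image(n)); c=r.get_calibration(n); print(n,{k:(np.round(v,4).tolist() if k!='x' else v) for k,v in c.items()})
s=r.state();print(s)
E
```

```text
pics
scene {'vfov': 45.777, 'cx': 309.9074, 'cy': 196.3203, 'pose': [[-0.7562, -0.4745, 0.4505, 1.092], [0.6542, -0.5619, 0.5063, 0.5639], [0.0129, 0.6776, 0.7353, 0.9541], [0.0, 0.0, 0.0, 1.0]]}
top {'vfov': 51.5538, 'cx': 315.5589, 'cy': 204.9699, 'pose': [[-0.0253, 0.9873, -0.1568, 0.4024], [-0.9996, -0.027, -0.0086, -0.0059], [-0.0127, 0.1565, 0.9876, 1.0388], [0.0, 0.0, 0.0, 1.0]]}
wrist {'vfov': 65.7065, 'cx': 322.8447, 'cy': 194.4593, 'tool_from_camera': [[-0.0006, 0.9661, 0.258, 0.0685], [1.0, 0.0008, -0.0005, -0.0006], [-0.0007, 0.258, -0.9661, -0.1439], [0.0, 0.0, 0.0, 1.0]]}
{'clock': 0.15, 'joints': array([-1.07679957,  0.50165244, -0.42684273,  1.55115669,  0.22078693,
        1.13831621, -0.21033702]), 'dq': array([ 0.00178946, -0.00270161, -0.0004371 , -0.00368071, -0.00071731,
       -0.00117186,  0.00113556]), 'joint_torque': array([-7.46057834e-03, -5.67112720e+01, -5.82527429e+00, -2.79456514e+01,
       -6.85510528e-02,  2.64835503e-02,  9.83009863e-05]), 'position': array([0.14859608, 0.63227281, 0.23992746]), 'tool_rot': array([ 1.15142814e-01,  9.93348670e-01, -7.32850610e-04, -1.25551192e-04]), 'force': array([-0.01587822,  0.74696893,  0.22078492]), 'torque': array([-0.0025116 ,  0.01707596,  0.01403067]), 'gripper_force': 0.0, 'opening': 0.09184981388863568}
```

View pics/top0.png

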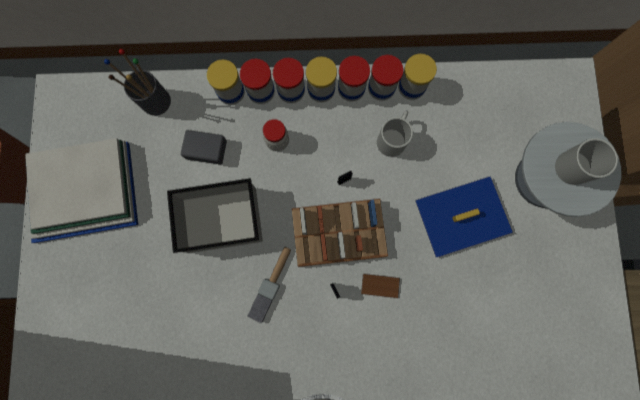

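View pics/scene0.png

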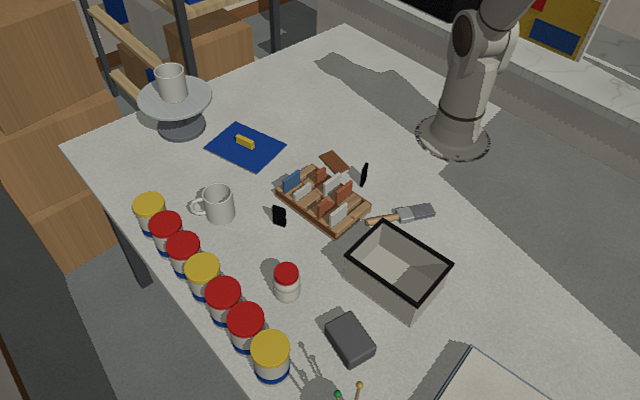

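The top view shows the tub at (214,215), the rack at (339,233), and the lid at (464,217). There are two black look-alikes, at (345,178) and (335,291). Next I'll get coarse poses, then look closer with the wrist camera.

```bash
cat > h.py <<'E'
from rig import r
import cv2,numpy as np
from scipy.spatial.transform import Rotation as R
def K(c):
    f=200/np.tan(np.radians(c["vfov"])/2); return f,c["cx"],c["cy"]
def pose(n,st=None):
    c=r.get_calibration(n)
    if n!="wrist": return np.array(c["pose"])
    st=st or r.state(); T=np.eye(4);T[:3,:3]=R.from_quat(st["tool_rot"]).as_matrix();T[:3,3]=st["position"]
    return T@np.array(c["tool_from_camera"])
def unproj(n,px,z,P=None):
    P=pose(n) if P is None else P
    f,cx,cy=K(r.get_calibration(n)); px=np.atleast_2d(px).astype(float)
    d=np.c_[(px[:,0]-cx),(px[:,1]-cy)]/f
    if n=="wrist":
        t=np.linalg.norm(d,axis=1); v=np.c_[d*(np.sinc(t/np.pi)**-1*0+np.where(t>0,np.sin(t)/np.maximum(t,1e-9),1))[:,None],np.cos(t)]
    else: v=np.c_[d,np.ones(len(d))]
    v=v*[1,-1,-1]; w=v@P[:3,:3].T
    return P[:3,3]+w*((z-P[2,3])/w[:,2])[:,None]
def proj(n,X,P=None):
    P=pose(n) if P is None else P
    f,cx,cy=K(r.get_calibration(n)); X=np.atleast_2d(X)
    v=(X-P[:3,3])@P[:3,:3]*[1,-1,-1]
    if n=="wrist":
        rr=np.linalg.norm(v[:,:2],axis=1);t=np.arctan2(rr,v[:,2]); d=v[:,:2]*(t/np.maximum(rr,1e-9))[:,None]
    else: d=v[:,:2]/v[:,2:]
    return d*f+[cx,cy]
def rel(target,yaw=None,st=None):
    """tool-axes shift (mm) and turn for a world TCP target with tool down; yaw = world angle of tool y axis (mod pi)"""
    st=st or r.state(); M=R.from_quat(st["tool_rot"])
    d=M.inv().apply(np.array(target)-st["position"])*1000
    y0=M.as_matrix()[:,1]; a=np.arctan2(y0[1],y0[0]); 
    if yaw is None: yaw=a
    dy=(yaw-a+np.pi/2)%np.pi-np.pi/2; yy=a+dy
    Y=np.array([np.cos(yy),np.sin(yy),0]);Z=np.array([0,0,-1.]);X=np.cross(Y,Z)
    rv=(M.inv()*R.from_matrix(np.c_[X,Y,Z])).as_rotvec()
    print("d",np.round(d,1),"rv",np.round(rv,4),"| j7",round(float(st["joints"][6]),2))
def rect(p):  # world pts -> centre, long-axis yaw, sizes
    (cx,cy),(w,h),a=cv2.minAreaRect((p[:,:2]*1000).astype(np.float32)); a=np.radians(a)
    if w<h: a+=np.pi/2; w,h=h,w
    return round(cx,1),round(cy,1),round((a+np.pi/2)%np.pi-np.pi/2,4),round(w,1),round(h,1)
def big(m):
    c=max(cv2.findContours(m.astype(np.uint8),0,2)[0],key=cv2.contourArea); return c[:,0].astype(float)
E
python3 - <<'E'
from h import *
im=cv2.imread("pics/top0.png").astype(int);b,g,rr=im[...,0],im[...,1],im[...,2]
m=np.zeros(b.shape,bool)
L=(b>90)&(rr<50); L[:,:410]=0;L[:,515:]=0;L[:170]=0;L[265:]=0
print("lid",rect(unproj("top",big(L),0.020)))
T=(im.max(2)<40);T[:,:160]=0;T[:,265:]=0;T[:175]=0;T[255:]=0
print("tub",rect(unproj("top",big(T),0.099)))
H=cv2.cvtColor(im.astype(np.uint8),40)
W=(H[...,1]>50)&(H[...,0]<25);W[:,:290]=0;W[:,390:]=0;W[:195]=0;W[268:]=0
print("rack",rect(unproj("top",big(W),0.03)))
rel([.42,-.06,.33],0)
E
```

```text
lid (453.5, -317.2, np.float64(-1.142), 26.6, 21.3)
tub (534.3, 238.1, np.float64(-1.4449), 198.3, 146.0)
rack (494.3, -52.4, np.float64(-1.4843), 220.4, 144.2)
d [-422.6 -612.   -89.2] rv [-1.30e-03  9.00e-04  1.34e+00] | j7 -0.21
```

```bash
python3 - <<'E'
from h import *
rel([.45,.42,.33],1.657)
rel([.48,.12,.33],1.657)
E
```

```text
d [-342.  -137.8  -89.9] rv [-1.50e-03 -3.00e-04 -3.17e-01] | j7 -0.21
d [-439.8 -423.   -89.5] rv [-1.50e-03 -3.00e-04 -3.17e-01] | j7 -0.21
```

Request:
servo_tool(
  plan=[
    [[91.8,-45,-18,-30,0,0,-0.1],[91.8,-90,-36,-60,0,0,-0.2],[91.8,-135,-54,-90,0,0,-0.317],[91.8,-180,-72,-90,0,0,-0.317],[91.8,-225,-90,-90,0,0,-0.317],[91.8,-342,-138,-90,0,0,-0.317],[91.8,-342,-138,-90,0,0,-0.317],[91.8,-342,-138,-90,0,0,-0.317],[91.8,-440,-423,-90,0,0,-0.317],[91.8,-440,-423,-90,0,0,-0.317],[91.8,-440,-423,-90,0,0,-0.317],[91.8,-440,-423,-90,0,0,-0.317]],
  ],
)

```text
clock: 1.35
position: [0.4699, 0.2191, 0.3304]
tool_rot: [-0.043, 0.999, -0.0, -0.0]
force: [-0.3, 0.1, -0.1]
opening: 0.0916
gripper_force: 0.0
```

Request:
servo_tool(
  plan=[
    [[91.8,0,-100,0,0,0,0],[91.8,0,-100,0,0,0,0],[91.8,0,-100,0,0,0,0],[91.8,0,-100,0,0,0,0]],
  ],
)

```text
clock: 1.75
position: [0.4787, 0.1203, 0.3307]
tool_rot: [-0.041, 0.999, 0.0, -0.0]
force: [-0.5, -0.2, 0.2]
opening: 0.0917
gripper_force: 0.0
```

```bash
python3 - <<'E'
from h import *
s=r.state();print(s["position"]);im=r.get_image("wrist");cv2.imwrite("pics/w1.png",im)
P=pose("wrist",s);c=proj("wrist",[.494,-.052,.04],P)[0].astype(int);print(c)
x,y=max(0,min(c[0]-110,420)),max(0,min(c[1]-90,230))
cv2.imwrite("pics/w1c.png",cv2.resize(im[y:y+170,x:x+220],None,fx=3.5,fy=3.5,interpolation=2));print(x,y)
rel([.45,-.09,.33])
E
```

```text
[0.47873754 0.12028759 0.33068299]
[206 164]
96 74
d [  46.6 -208.8    0.6] rv [ 0.0007 -0.      0.    ] | j7 1.33
```

View pics/w1c.png

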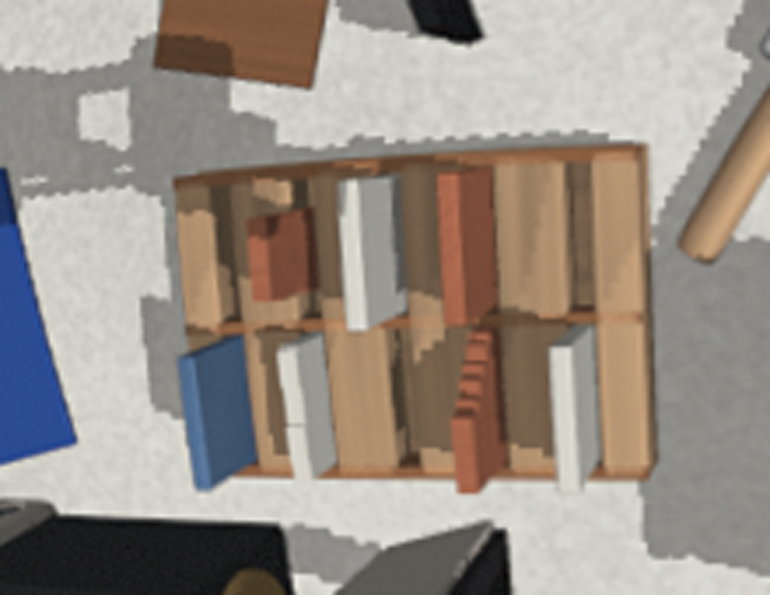

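The oblique view shows the damaged tiles as a narrow terracotta (near row), a stepped terracotta (far row) and probably a bitten white (far row). The full blue, terracotta and two whites look sound. I'll check this from above.

Request:
servo_tool(
  plan=[
    [[91.8,46,-209,60,0,0,0],[91.8,46,-209,60,0,0,0],[91.8,46,-209,60,0,0,0],[91.8,46,-209,60,0,0,0],[91.8,46,-209,60,0,0,0],[91.8,46,-209,60,0,0,0]],
  ],
)

```text
clock: 2.4
position: [0.45, -0.0923, 0.2696]
tool_rot: [-0.042, 0.999, -0.0, -0.001]
force: [-1.3, 0.3, -0.4]
opening: 0.0916
gripper_force: 0.0
```

```bash
python3 - <<'E'
from h import *
s=r.state();print(s["position"]);im=r.get_image("wrist");cv2.imwrite("pics/w2.png",im);P=pose("wrist",s);np.save("w2.npy",P)
c=proj("wrist",[.494,-.052,.04],P)[0].astype(int);print(c)
x,y=max(0,min(c[0]-130,380)),max(0,min(c[1]-95,210))
cv2.imwrite("pics/w2c.png",cv2.resize(im[y:y+190,x:x+260],None,fx=3,fy=3,interpolation=2));print(x,y)
E
```

```text
[ 0.44997779 -0.09231777  0.2695622 ]
[352 207]
222 112
```

View pics/w2c.png

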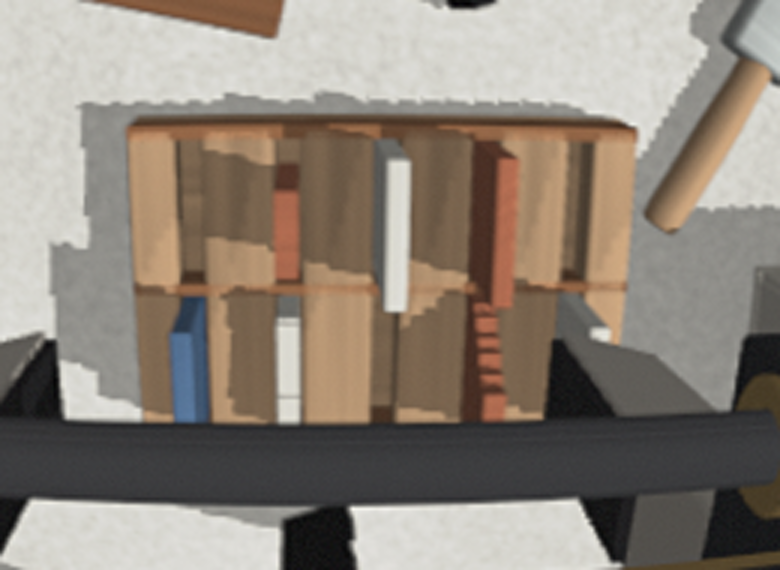

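Request:
servo_tool(
  plan=[
    [[91.8,-80,30,-10,0,0,0],[91.8,-80,30,-10,0,0,0],[91.8,-80,30,-10,0,0,0],[91.8,-80,30,-10,0,0,0]],
  ],
)

```text
clock: 2.85
position: [0.5287, -0.0504, 0.2806]
tool_rot: [-0.046, 0.999, 0.001, -0.0]
force: [-0.3, 0.2, 0.3]
opening: 0.0914
gripper_force: 0.0
```

```bash
python3 - <<'E'
from h import *
s=r.state();print(s["position"]);im=r.get_image("wrist");cv2.imwrite("pics/w3.png",im);P=pose("wrist",s);np.save("w3.npy",P)
c=proj("wrist",[.494,-.052,.04],P)[0].astype(int);print(c)
x,y=max(0,min(c[0]-120,380)),max(0,min(c[1]-75,210))
v=cv2.resize(im[y:y+170,x:x+240],None,fx=3.3,fy=3.3,interpolation=2);cv2.imwrite("pics/w3c.png",v);print(x,y)
E
```

```text
[ 0.52867159 -0.05035125  0.28055608]
[324 140]
204 65
```

View pics/w3c.png

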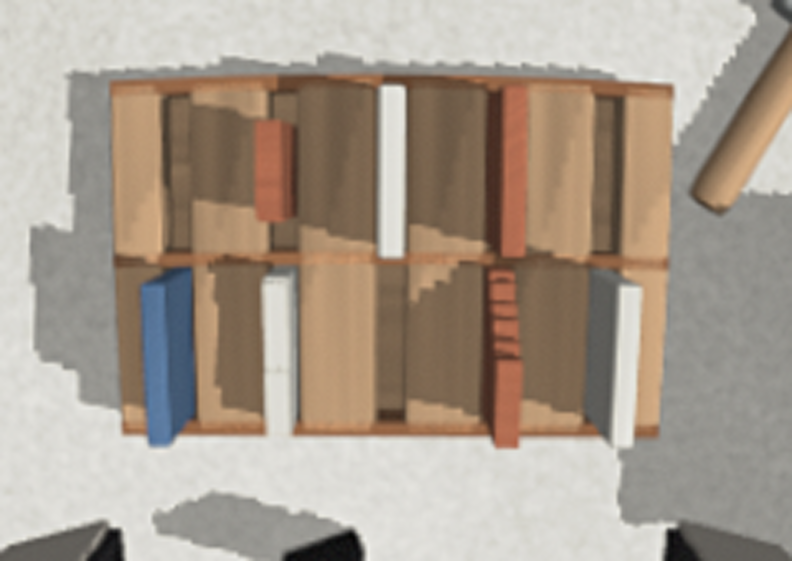

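```bash
python3 - <<'E'
from h import *
P=np.load("w3.npy")
u=lambda a:np.array(a)/3.3+[204,65]
W=unproj("wrist",u([(110,82),(673,85),(660,436),(123,436)]),.03,P);print(np.round(W*1000,1));print(rect(W))
cx,cy,a,_,_=rect(W); 
c=W.mean(0)[:2]; ey=(W[1]+W[2]-W[0]-W[3])[:2]; ey/=np.linalg.norm(ey); ex=np.array([ey[1],-ey[0]])
print("c",c,"yaw ey",np.arctan2(ey[1],ey[0]))
np.save("rack.npy",np.r_[c,np.arctan2(ey[1],ey[0])])
def own(pts,z):
    q=unproj("wrist",u(pts),z,P)[:,:2]-c; return np.round(np.c_[q@ex,q@ey]*1000,1)
for n,pts in dict(white42=[(264,278),(296,274),(296,435),(267,435)],white0=[(378,85),(405,85),(405,257),(379,257)],blue=[(142,282),(172,280),(175,443),(147,445)],e=[(253,120),(295,120),(295,220),(257,220)],h_low=[(494,360),(519,358),(519,446),(496,446)],mug84=[(612,285),(641,285),(634,445),(612,445)],g=[(500,86),(527,85),(525,256),(502,257)]).items():
    print(n,own(pts,.074).mean(0),np.ptp(own(pts,.074),0),"|55:",own(pts,.055).mean(0),np.ptp(own(pts,.055),0))
im=cv2.imread("pics/w3.png");print(im[150:198:3,288].tolist())
E
```

```text
[[ 436.6 -169.3   30. ]
 [ 417.9   49.1   30. ]
 [ 558.9   62.4   30. ]
 [ 578.9 -156.8   30. ]]
(498.1, -53.4, np.float64(-1.4828), 220.1, 142.8)
c [ 0.49806954 -0.05366047] yaw ey 1.6590952429770647
white42 [ 30.175 -38.875] [57.5 11.4] |55: [ 33.875 -40.975] [60.7 12. ]
white0 [-34.325  -0.1  ] [59.2  9.3] |55: [-34.125  -0.075] [62.4  9.9]
blue [ 32.525 -82.825] [60.  12.1] |55: [ 36.35 -87.3 ] [63.2 12.7]
e [-34.925 -39.9  ] [34.7 14.4] |55: [-34.775 -42.05 ] [36.6 15.2]
h_low [46.65 41.  ] [32.1  9.9] |55: [51.225 43.25 ] [33.9 10.4]
mug84 [32.975 83.225] [58.4 11.3] |55: [36.8  87.75] [61.5 11.9]
g [-34.875  41.5  ] [59.6  9.4] |55: [-34.675  43.775] [62.8  9.9]
[[187, 195, 199], [214, 221, 221], [214, 221, 222], [213, 220, 221], [214, 220, 221], [213, 219, 221], [212, 219, 221], [212, 219, 221], [214, 220, 221], [190, 200, 202], [214, 220, 221], [213, 220, 221], [213, 219, 221], [213, 220, 221], [214, 220, 222], [212, 219, 221]]
```

The fit is good. All residuals are under 1–2 mm:

| Tile | Rack position (own x, y) | Note |
|---|---|---|
| tile_c (short white, top at 55 mm) | (34, -42) | damaged |
| tile_e (narrow terracotta) | (-35, -42) | damaged |
| tile_h (stepped terracotta) | full-height part at about (47, 42) | damaged |

The other four are sound.

```bash
cat >> h.py <<'E'
RK=np.load("rack.npy"); EY=np.array([np.cos(RK[2]),np.sin(RK[2])]); EX=np.array([EY[1],-EY[0]])
def rk(x,y): return RK[:2]+EX*x/1000+EY*y/1000
TUB=np.array([.5343,.2381,1.6967])
def tb(x,y):
    ey=np.array([np.cos(TUB[2]),np.sin(TUB[2])]);ex=np.array([ey[1],-ey[0]]); return TUB[:2]+ex*x/1000+ey*y/1000
E
python3 - <<'E'
from h import *
print(rk(47,42),rk(-35,-42),rk(34,-42),tb(0,50))
rel([*rk(47,42),.12],RK[2]); rel([*rk(47,42),.055],RK[2])
E
```

```text
[ 0.5411827  -0.00767944] [ 0.46690963 -0.09858329] [ 0.53564082 -0.09249858] [0.52802143 0.28770423]
d [-17.5  42.5 160.4] rv [ 0.0006 -0.001   0.0016] | j7 1.69
d [-17.5  42.4 225.4] rv [ 0.0006 -0.001   0.0016] | j7 1.69
```

Request:
servo_tool(
  plan=[
    [[22,-17,42,0,0,0,0],[22,-17,42,50,0,0,0],[22,-17,42,100,0,0,0],[22,-17,42,150,0,0,0],[22,-17,42,160,0,0,0],[22,-17,42,160,0,0,0],[22,-17,42,160,0,0,0]],
  ],
)

```text
clock: 3.6
position: [0.5427, -0.0105, 0.1229]
tool_rot: [-0.043, 0.999, -0.0, 0.001]
force: [0.3, 0.5, 0.5]
opening: 0.0404
gripper_force: 0.0
```

```bash
python3 - <<'E'
from h import *
s=r.state();print(s["position"],s["opening"]);rel([*rk(47,42),.055],RK[2],s)
im=r.get_image("wrist");cv2.imwrite("pics/w4.png",im)
P=pose("wrist",s);print(proj("wrist",[[*rk(47,42),.074],[*rk(34,84),.074]],P))
cv2.imwrite("pics/w4c.png",cv2.resize(im[160:400,180:500],None,fx=2.4,fy=2.4))
E
```

```text
[ 0.54273306 -0.01051478  0.12289903] 0.04042207483766508
d [ 1.5  3.  67.9] rv [-0.0002  0.0029 -0.0023] | j7 1.57
[[328.38695529 217.55334959]
 [392.22627291 198.32432966]]
```

View pics/w4c.png

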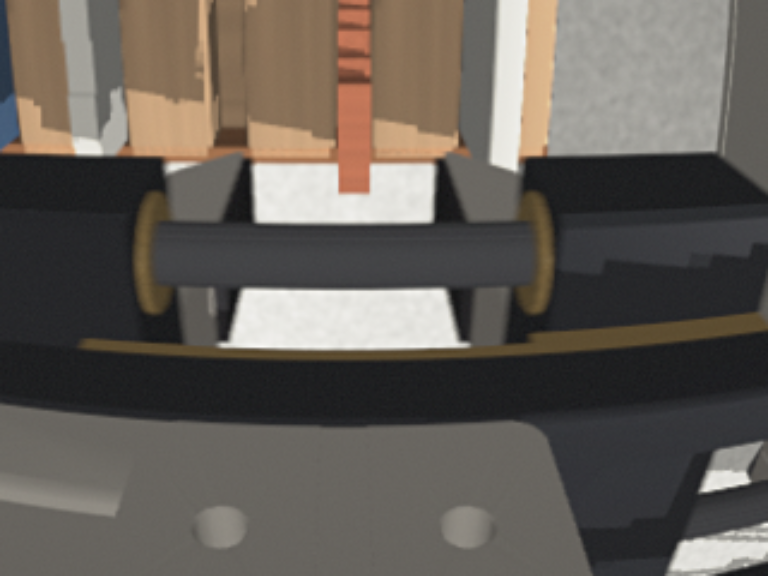

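Tile h (crop x≈354) is centred between the fingers. The fingers close slowly, so I'll wait before descending, then grip and lift.

Request:
servo_tool(
  plan=[
    [[22,1,3,0,0,0,0],[22,1,3,0,0,0,0],[22,1,3,0,0,0,0],[22,1,3,20,0,0,0],[22,1,3,45,0,0,0],[22,1,3,68,0,0,0],[22,1,3,68,0,0,0],[22,1,3,68,0,0,0],[0,1,3,68,0,0,0],[0,1,3,68,0,0,0],[0,1,3,68,0,0,0],[0,1,3,68,0,0,0]],
  ],
)

```text
clock: 4.85
position: [0.5411, -0.0076, 0.054]
tool_rot: [-0.043, 0.999, -0.0, 0.001]
force: [-1.5, 1.1, 6.2]
opening: 0.0086
gripper_force: 30.0
```

Request:
servo_tool(
  plan=[
    [[0,0,0,0,0,0,0],[0,0,0,-15,0,0,0],[0,0,0,-35,0,0,0],[0,0,0,-70,0,0,0],[0,0,0,-115,0,0,0],[0,0,0,-135,0,0,0],[0,0,0,-135,0,0,0]],
  ],
)

```text
clock: 5.55
position: [0.5424, -0.0076, 0.1923]
tool_rot: [-0.043, 0.999, -0.0, 0.004]
force: [0.3, 0.2, -0.1]
opening: 0.0088
gripper_force: 30.0
```

```bash
python3 - <<'E'
from h import *
s=r.state();print(s["opening"],s["gripper_force"])
rel([*tb(-5,60),.19],RK[2],s); rel([*tb(-5,60),.065],RK[2],s)
E
```

```text
0.008807948854325565 29.999876618385315
d [ -5.7 305.2   2.1] rv [-0.0006  0.0073 -0.0022] | j7 1.58
d [ -4.8 305.3 127.1] rv [-0.0006  0.0073 -0.0022] | j7 1.58
```

Request:
servo_tool(
  plan=[
    [[0,-5,50,0,0,0,0],[0,-5,100,0,0,0,0],[0,-5,150,0,0,0,0],[0,-5,200,0,0,0,0],[0,-5,250,0,0,0,0],[0,-5,300,0,0,0,0],[0,-5,305,0,0,0,0],[0,-5,305,40,0,0,0],[0,-5,305,80,0,0,0],[0,-5,305,120,0,0,0],[0,-5,305,127,0,0,0],[0,-5,305,127,0,0,0]],
  ],
)

```text
clock: 6.75
position: [0.5171, 0.2956, 0.059]
tool_rot: [-0.043, 0.999, -0.001, -0.002]
force: [-0.8, 0.2, -0.3]
opening: 0.0084
gripper_force: 30.0
```

Request:
servo_tool(
  plan=[
    [[22,0,0,0,0,0,0],[22,0,0,0,0,0,0],[22,0,0,0,0,0,0],[22,0,0,-50,0,0,0],[22,0,0,-100,0,0,0],[22,0,0,-130,0,0,0],[22,0,0,-130,0,0,0]],
  ],
)

```text
clock: 7.45
position: [0.5223, 0.299, 0.1978]
tool_rot: [-0.043, 0.999, 0.003, 0.005]
force: [0.6, 0.2, 0.1]
opening: 0.0219
gripper_force: 0.0
```

```bash
python3 - <<'E'
from h import *
s=r.state();print(s["opening"],s["position"])
rel([*rk(34,-42),.15],RK[2],s); rel([*rk(34,-42),.047],RK[2],s)
cv2.imwrite("pics/t1.png",r.get_image("top"))
E
```

```text
0.021891529733125952 [0.52232185 0.29895895 0.19784719]
d [  20.9 -391.4   45.6] rv [ 0.0051  0.0111 -0.0022] | j7 1.0
d [  22.  -391.9  148.6] rv [ 0.0051  0.0111 -0.0022] | j7 1.0
```

Tile h is released in the tub. Next is tile c.

Request:
servo_tool(
  plan=[
    [[22,3,-50,0,0,0,0],[22,5,-100,0,0,0,0],[22,8,-150,0,0,0,0],[22,10,-200,0,0,0,0],[22,13,-250,0,0,0,0],[22,16,-300,0,0,0,0],[22,19,-350,0,0,0,0],[22,21,-391,30,0.005,0.011,0],[22,21,-391,45,0.005,0.011,0],[22,21,-391,45,0.005,0.011,0],[22,21,-391,45,0.005,0.011,0]],
  ],
)

```text
clock: 8.6
position: [0.531, -0.0936, 0.1453]
tool_rot: [-0.044, 0.999, -0.002, -0.006]
force: [0.4, 0.3, 0.0]
opening: 0.0218
gripper_force: 0.0
```

```bash
python3 - <<'E'
from h import *
s=r.state();print(s["opening"],s["position"])
rel([*rk(34,-42),.047],RK[2],s)
v=np.hstack([r.get_image("wrist")[130:400,190:450],cv2.resize(cv2.imread("pics/t1.png")[165:265,155:275],None,fx=2.7,fy=2.7)])
cv2.imwrite("pics/v5.png",v)
E
```

```text
0.02179309157273275 [ 0.53095367 -0.09364268  0.14527623]
d [-6.   1.1 98.2] rv [-0.0039 -0.0125 -0.0012] | j7 1.74
```

View pics/v5.png

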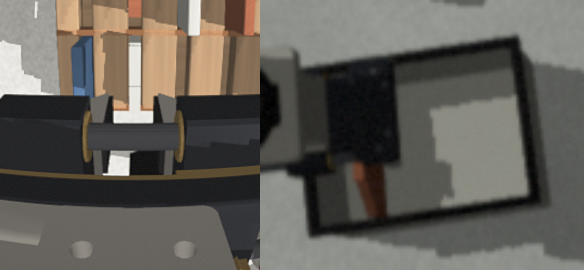

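Tile h is in the tub at its left (+y) side, and the white tile c is centred between the fingers. Descending.

Request:
servo_tool(
  plan=[
    [[22,-6,1,30,-0.004,-0.012,0],[22,-6,1,60,-0.004,-0.012,0],[22,-6,1,85,-0.004,-0.012,0],[22,-6,1,98,-0.004,-0.012,0],[22,-6,1,98,-0.004,-0.012,0],[22,-6,1,98,-0.004,-0.012,0],[0,-6,1,98,-0.004,-0.012,0],[0,-6,1,98,-0.004,-0.012,0],[0,-6,1,98,-0.004,-0.012,0],[0,-6,1,98,-0.004,-0.012,0],[0,-6,1,98,-0.004,-0.012,0]],
  ],
)

```text
clock: 9.75
position: [0.5374, -0.0936, 0.0488]
tool_rot: [-0.043, 0.999, -0.001, 0.002]
force: [-1.6, 1.1, 6.7]
opening: 0.0086
gripper_force: 30.0
```

Request:
servo_tool(
  plan=[
    [[0,0,0,0,0,0,0],[0,0,0,-15,0,0,0],[0,0,0,-35,0,0,0],[0,0,0,-75,0,0,0],[0,0,0,-120,0,0,0],[0,0,0,-143,0,0,0],[0,0,0,-143,0,0,0]],
  ],
)

```text
clock: 10.45
position: [0.539, -0.0942, 0.1958]
tool_rot: [-0.043, 0.999, -0.001, 0.005]
force: [1.0, 0.8, -0.8]
opening: 0.0091
gripper_force: 30.0
```

```bash
python3 - <<'E'
from h import *
s=r.state();print(s["opening"],s["gripper_force"])
rel([*tb(0,-50),.19],RK[2],s); rel([*tb(0,-50),.06],RK[2],s)
E
```

```text
0.009121192503527123 29.98577982187271
d [-25.8 281.5   5.1] rv [-0.0031  0.0092 -0.0025] | j7 1.75
d [-24.6 281.9 135.1] rv [-0.0031  0.0092 -0.0025] | j7 1.75
```

Request:
servo_tool(
  plan=[
    [[0,-5,50,0,0,0,0],[0,-10,100,0,0,0,0],[0,-15,150,0,0,0,0],[0,-20,200,0,0,0,0],[0,-24,250,0,0,0,0],[0,-25,281,0,0,0,0],[0,-25,281,30,0,0,0],[0,-25,281,70,0,0,0],[0,-25,281,110,0,0,0],[0,-25,281,133,0,0,0],[0,-25,281,133,0,0,0],[0,-25,281,133,0,0,0]],
  ],
)

```text
clock: 11.65
position: [0.5365, 0.1881, 0.0571]
tool_rot: [-0.043, 0.999, -0.001, -0.0]
force: [-0.1, 0.2, -0.7]
opening: 0.0086
gripper_force: 30.0
```

Request:
servo_tool(
  plan=[
    [[22,0,0,0,0,0,0],[22,0,0,0,0,0,0],[22,0,0,0,0,0,0],[22,0,0,-50,0,0,0],[22,0,0,-100,0,0,0],[22,0,0,-135,0,0,0],[22,0,0,-135,0,0,0]],
  ],
)

```text
clock: 12.35
position: [0.5409, 0.1901, 0.1993]
tool_rot: [-0.043, 0.999, 0.001, 0.006]
force: [0.3, 0.1, -0.9]
opening: 0.0222
gripper_force: 0.0
```

```bash
python3 - <<'E'
from h import *
s=r.state();print(s["opening"],s["position"])
rel([*rk(-35,-42),.15],RK[2],s)
E
```

```text
0.022158027422676908 [0.54092223 0.19013743 0.19929678]
d [  99.2 -281.4   47.4] rv [ 0.0021  0.0128 -0.0022] | j7 1.2
```

Request:
servo_tool(
  plan=[
    [[22,16,-47,0,0,0,0],[22,32,-94,0,0,0,0],[22,48,-140,0,0,0,0],[22,64,-187,0,0,0,0],[22,80,-230,0,0,0,0],[22,99,-281,10,0.002,0.013,0],[22,99,-281,47,0.002,0.013,0],[22,99,-281,47,0.002,0.013,0],[22,99,-281,47,0.002,0.013,0],[22,99,-281,47,0.002,0.013,0]],
  ],
)

```text
clock: 13.35
position: [0.4637, -0.0987, 0.1467]
tool_rot: [-0.044, 0.999, -0.002, -0.005]
force: [0.4, 1.1, 0.2]
opening: 0.0221
gripper_force: 0.0
```

```bash
python3 - <<'E'
from h import *
s=r.state();print(s["opening"],s["position"])
rel([*rk(-35,-42),.055],RK[2],s)
v=np.hstack([r.get_image("wrist")[130:400,190:450],cv2.resize(r.get_image("top")[165:265,155:275],None,fx=2.7,fy=2.7)])
cv2.imwrite("pics/v6.png",v)
E
```

```text
0.02213000389952208 [ 0.46371251 -0.09869105  0.14670002]
d [-4.1  0.1 91.7] rv [-0.0028 -0.0103  0.0003] | j7 1.78
```

View pics/v6.png

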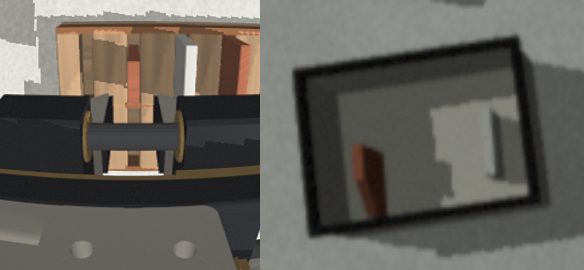

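Both tiles stand in the tub, with c at the right and h at the left, and the narrow tile e is centred between the fingers.

Request:
servo_tool(
  plan=[
    [[22,-4,0,30,-0.003,-0.01,0],[22,-4,0,60,-0.003,-0.01,0],[22,-4,0,80,-0.003,-0.01,0],[22,-4,0,92,-0.003,-0.01,0],[22,-4,0,92,-0.003,-0.01,0],[22,-4,0,92,-0.003,-0.01,0],[0,-4,0,92,-0.003,-0.01,0],[0,-4,0,92,-0.003,-0.01,0],[0,-4,0,92,-0.003,-0.01,0],[0,-4,0,92,-0.003,-0.01,0],[0,-4,0,92,-0.003,-0.01,0]],
  ],
)

```text
clock: 14.55
position: [0.4663, -0.0998, 0.0545]
tool_rot: [-0.043, 0.999, -0.0, -0.0]
force: [-1.2, 2.0, 6.5]
opening: 0.0087
gripper_force: 30.0
```

Request:
servo_tool(
  plan=[
    [[0,0,0,0,0,0,0],[0,0,0,-15,0,0,0],[0,0,0,-35,0,0,0],[0,0,0,-75,0,0,0],[0,0,0,-120,0,0,0],[0,0,0,-135,0,0,0],[0,0,0,-135,0,0,0]],
  ],
)

```text
clock: 15.25
position: [0.4677, -0.1006, 0.1914]
tool_rot: [-0.043, 0.999, -0.001, 0.002]
force: [1.0, -0.2, -0.4]
opening: 0.009
gripper_force: 30.0
```

```bash
python3 - <<'E'
from h import *
s=r.state();print(s["opening"],s["gripper_force"])
rel([*tb(0,5),.19],RK[2],s); rel([*tb(0,5),.065],RK[2],s)
E
```

```text
0.008969656445157808 29.99142497777939
d [-95.2 336.7   1.2] rv [-0.0018  0.004  -0.0024] | j7 1.79
d [-94.7 337.  126.2] rv [-0.0018  0.004  -0.0024] | j7 1.79
```

Request:
servo_tool(
  plan=[
    [[0,-14,48,0,0,0,0],[0,-27,96,0,0,0,0],[0,-40,144,0,0,0,0],[0,-54,190,0,0,0,0],[0,-68,238,0,0,0,0],[0,-81,286,0,0,0,0],[0,-95,336,0,0,0,0],[0,-95,337,30,0,0,0],[0,-95,337,70,0,0,0],[0,-95,337,110,0,0,0],[0,-95,337,125,0,0,0],[0,-95,337,125,0,0,0]],
  ],
)

```text
clock: 16.45
position: [0.5282, 0.2424, 0.0597]
tool_rot: [-0.043, 0.999, -0.001, -0.004]
force: [-0.9, -0.7, 0.0]
opening: 0.0089
gripper_force: 30.0
```

Request:
servo_tool(
  plan=[
    [[22,0,0,0,0,0,0],[22,0,0,0,0,0,0],[22,0,0,0,0,0,0],[22,0,0,-50,0,0,0],[22,0,0,-100,0,0,0],[22,0,0,-150,0,0,0],[40,0,0,-200,0,0,0],[40,0,0,-200,0,0,0]],
  ],
)

```text
clock: 17.25
position: [0.536, 0.2464, 0.2734]
tool_rot: [-0.043, 0.999, 0.003, 0.007]
force: [0.6, 0.8, 0.7]
opening: 0.0338
gripper_force: 0.0
```

```bash
python3 - <<'E'
from h import *
s=r.state();print(s["opening"],s["position"])
im=r.get_image("top");cv2.imwrite("pics/t2.png",im)
def edges(n,im,P,pts,z):pass
im=im.astype(int);b,g,rr=im[...,0],im[...,1],im[...,2]
L=(b>60)&(b-rr>35)&(np.arange(640)[None]>395)&(np.arange(640)[None]<520)&((np.arange(400)[:,None]>165)&(np.arange(400)[:,None]<270))
p=rect(unproj("top",big(L),.020));print("lid",p)
Y=(rr>120)&(b<90)&(np.arange(640)[None]>420)&(np.arange(640)[None]<515)&((np.arange(400)[:,None]>170)&(np.arange(400)[:,None]<265))
print("bar",rect(unproj("top",big(Y),.048)))
rel([.40,-.33,.28],None,s)
E
```

```text
0.03376409910211783 [0.53600668 0.24635237 0.27343891]
lid (526.9, -361.0, np.float64(-1.2856), 198.7, 148.2)
bar (526.8, -360.0, np.float64(-1.2778), 57.0, 10.5)
d [ 184.9 -562.5  -12.3] rv [ 0.0056  0.0141 -0.    ] | j7 1.11
```

The lid is at about (527,-361) with a yaw of about -1.283. I'll turn the tool to the lid-placing yaw and measure the tub from a viewpoint I can repeat over the lid, so that calibration bias cancels.

```bash
python3 - <<'E'
from h import *
rel([.535,.18,.42],TUB[2]-np.pi/2)
E
```

```text
d [   3.6  -64.6 -150.7] rv [0.0097 0.0043 1.5309] | j7 1.11
```

Request:
servo_tool(
  plan=[
    [[40,4,-65,-150,0,0,0.15],[40,4,-65,-150,0,0,0.3],[40,4,-65,-150,0,0,0.45],[40,4,-65,-150,0,0,0.6],[40,4,-65,-150,0,0,0.75],[40,4,-65,-150,0,0,0.9],[40,4,-65,-150,0,0,1.05],[40,4,-65,-150,0,0,1.2],[40,4,-65,-150,0,0,1.35],[40,4,-65,-150,0.01,0.004,1.5],[40,4,-65,-150,0.01,0.004,1.53],[40,4,-65,-150,0.01,0.004,1.53]],
  ],
)

```text
clock: 18.5
position: [0.5331, 0.1788, 0.4128]
tool_rot: [0.66, 0.751, -0.006, -0.002]
force: [0.0, 0.3, -0.0]
opening: 0.04
gripper_force: 0.0
```

Request:
servo_tool(
  plan=[
    [[40,0,0,0,0,0,0],[40,0,0,0,0,0,0],[40,0,0,0,0,0,0]],
  ],
)

```text
clock: 18.8
position: [0.5334, 0.1788, 0.4133]
tool_rot: [0.66, 0.751, -0.005, -0.002]
force: [-0.9, -0.1, 0.2]
opening: 0.0403
gripper_force: 0.0
```

```bash
python3 - <<'E'
from h import *
s=r.state();print(s["position"],s["joints"][6]);im=r.get_image("wrist");cv2.imwrite("pics/w7.png",im);P=pose("wrist",s);np.save("w7.npy",P)
cs=[(-70,-95),(70,-95),(70,95),(-70,95)]
print(np.round(proj("wrist",[[*tb(*c),.099] for c in cs],P)))
E
```

```text
[0.53338238 0.17875915 0.41334922] -0.248883832153836
[[284. 183.]
 [376. 183.]
 [378.  57.]
 [283.  57.]]
```

View pics/w7.png

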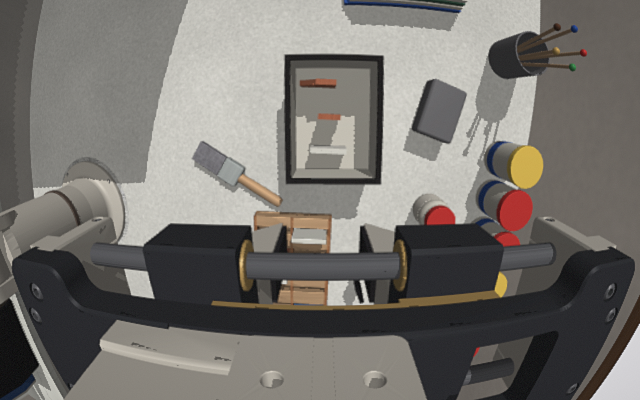

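All three damaged tiles stand inside the tub, and the black seal frame spans (285,55)–(383,185). I'll fit it, then work out the lid viewpoint.

```bash
cat >> h.py <<'E'
def fitrect(pts,w,h,z,P):
    """subset-fit: world contour -> centre & yaw by robust least squares to a w x h rectangle (mm)"""
    from scipy.optimize import least_squares
    p=unproj("wrist",pts,z,P)[:,:2]*1000; c0=rect(p)
    def f(q):
        d=p-q[:2]; c,s=np.cos(q[2]),np.sin(q[2]); u=np.abs(d@[c,s])-q[3]/2; v=np.abs(d@[-s,c])-q[4]/2
        return np.where(np.maximum(u,v)<=0,np.maximum(u,v),np.hypot(np.maximum(u,0),np.maximum(v,0)))
    o=least_squares(f,[c0[0],c0[1],c0[2],w,h],loss="soft_l1"); return np.round(o.x,4),round(float(np.abs(o.fun).mean()),2)
E
python3 - <<'E'
from h import *
im=cv2.imread("pics/w7.png");P=np.load("w7.npy")
big2=cv2.resize(im[40:200,265:400],None,fx=4,fy=4,interpolation=cv2.INTER_CUBIC)
m=(big2.max(2)<75).astype(np.uint8)
k=big(m); k=(k+.5)/4-.5+[265,40]
print(k.min(0),k.max(0),fitrect(k,190,140,.099,P))
rel([.5,-.20,.35],.288); rel([.5268-.06*np.cos(1.859),-.361-.06*np.sin(1.859),.335],.288)
E
```

```text
[284.125  54.375] [382.875 183.625] (array([ 530643.6382,  236030.8564, -708807.6227,    1441.7798,
          4132.9578]), 577977.14)
d [-371.2  -80.6   65.5] rv [-0.0113  0.0026 -0.1603] | j7 -0.25
d [-593.5  -64.8   81.1] rv [-0.0113  0.0026 -0.1603] | j7 -0.25
```

```bash
sed -i 's/c0=rect(p)$/c0=rect(p\/1000)/' h.py; cat > tubfit.py <<'E'
from h import *
im=cv2.imread("pics/w7.png");P=np.load("w7.npy")
big2=cv2.resize(im[40:200,265:400],None,fx=4,fy=4,interpolation=cv2.INTER_CUBIC)
k=(big((big2.max(2)<75))+.5)/4-.5+[265,40]
print(fitrect(k,190,140,.099,P))
E
python3 tubfit.py
```

```text
(array([538.3515, 239.6499,  -1.446 , 193.5399, 143.649 ]), 0.26)
```

Request:
servo_tool(
  plan=[
    [[40,-48,-6,0,0,0,-0.08],[40,-96,-12,0,0,0,-0.16],[40,-144,-18,0,0,0,-0.16],[40,-192,-24,10,0,0,-0.16],[40,-240,-28,20,0,0,-0.16],[40,-288,-34,30,0,0,-0.16],[40,-336,-40,40,0,0,-0.16],[40,-384,-46,50,0,0,-0.16],[40,-432,-52,60,0,0,-0.16],[40,-480,-56,70,0,0,-0.16],[40,-528,-60,80,-0.011,0.003,-0.16],[40,-576,-64,80,-0.011,0.003,-0.16]],
  ],
)

```text
clock: 20.05
position: [0.5412, -0.4026, 0.3344]
tool_rot: [0.599, 0.801, 0.0, -0.001]
force: [0.4, 0.2, 0.7]
opening: 0.0401
gripper_force: 0.0
```

Request:
servo_tool(
  plan=[
    [[40,-17,0,0,0,0,0],[40,-17,0,0,0,0,0],[40,-17,0,0,0,0,0],[40,-17,0,0,0,0,0]],
  ],
)

```text
clock: 20.45
position: [0.5477, -0.4153, 0.3362]
tool_rot: [0.598, 0.802, 0.001, -0.0]
force: [0.2, 0.4, 0.3]
opening: 0.04
gripper_force: 0.0
```

```bash
cat > lidfit.py <<'E'
from h import *
s=r.state();print(s["position"],s["joints"][6]);im=r.get_image("wrist");cv2.imwrite("pics/w8.png",im);P=pose("wrist",s);np.save("w8.npy",P)
b2=cv2.resize(im[:215,200:440],None,fx=4,fy=4,interpolation=cv2.INTER_CUBIC).astype(int)
m=(b2[...,0]>70)&(b2[...,0]-b2[...,2]>50)
k=(big(m)+.5)/4-.5+[200,0];print(k.min(0),k.max(0),fitrect(k,200,150,.020,P))
y=(b2[...,2]-b2[...,0]>70)&(b2[...,2]>130)&(b2[...,1]>100)
k=(big(y)+.5)/4-.5+[200,0];print(k.min(0),k.max(0),fitrect(k,60,14,.048,P))
E
python3 lidfit.py
```

```text
[ 0.54769145 -0.41528912  0.3361588 ] 1.0019348452792503
[270.875  57.375] [371.375 188.375] (array([ 529.9218, -363.1873,   -1.2866,  197.1884,  147.3898]), 0.2)
[316.375 102.875] [325.375 144.125] (array([ 529.9709, -362.99  ,   -1.2865,   57.1073,   11.5546]), 0.18)
```

```bash
python3 - <<'E'
from h import *
rel([.530,-.3631,.10],.2842);rel([.530,-.3631,.039],.2842)
E
```

```text
d [ 54.7  -2.2 236.4] rv [ 0.0006 -0.0012  0.0056] | j7 1.0
d [ 54.7  -2.3 297.4] rv [ 0.0006 -0.0012  0.0056] | j7 1.0
```

Request:
servo_tool(
  plan=[
    [[40,55,-2,40,0,0,0.006],[40,55,-2,80,0,0,0.006],[40,55,-2,120,0,0,0.006],[40,55,-2,160,0,0,0.006],[40,55,-2,200,0,0,0.006],[40,55,-2,236,0,0,0.006],[40,55,-2,236,0,0,0.006],[40,55,-2,236,0,0,0.006],[40,55,-2,236,0,0,0.006]],
  ],
)

```text
clock: 21.4
position: [0.5311, -0.3657, 0.103]
tool_rot: [0.601, 0.799, 0.0, 0.002]
force: [-0.5, -1.0, 0.1]
opening: 0.0399
gripper_force: 0.0
```

```bash
python3 - <<'E'
from h import *
s=r.state();rel([.530,-.3631,.039],.2842,s)
cv2.imwrite("pics/w9.png",r.get_image("wrist")[100:400,120:520])
E
```

```text
d [ 3.  -0.5 63.9] rv [ 0.0027  0.0027 -0.0024] | j7 0.99
```

View pics/w9.png

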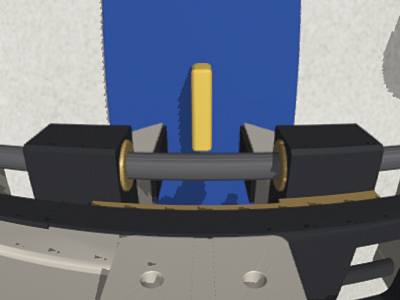

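The bar (crop x≈203) lies centred between the fingers (about 165–245). I'll descend, grip and lift.

Request:
servo_tool(
  plan=[
    [[40,3,0,25,0.003,0.003,0],[40,3,0,50,0.003,0.003,0],[40,3,0,63,0.003,0.003,0],[40,3,0,63,0.003,0.003,0],[40,3,0,63,0.003,0.003,0],[0,3,0,63,0.003,0.003,0],[0,3,0,63,0.003,0.003,0],[0,3,0,63,0.003,0.003,0],[0,3,0,63,0.003,0.003,0],[0,3,0,63,0.003,0.003,0],[0,3,0,63,0.003,0.003,0]],
  ],
)

```text
clock: 22.55
position: [0.5288, -0.3623, 0.0376]
tool_rot: [0.601, 0.799, -0.0, -0.002]
force: [-0.3, 0.0, 4.2]
opening: 0.0137
gripper_force: 30.0
```

```bash
python3 - <<'E'
from h import *
s=r.state();print(s["position"],s["opening"],s["gripper_force"]);np.save("grip.npy",np.r_[s["position"],s["tool_rot"]])
y=R.from_quat(s["tool_rot"]).as_matrix()[:,1];print(np.arctan2(y[1],y[0]))
E
```

```text
[ 0.52877118 -0.36234138  0.03763579] 0.013747569740070128 30.00201791524887
0.28119723903789984
```

Request:
servo_tool(
  plan=[
    [[0,0,0,-20,0,0,0],[0,0,0,-60,0,0,0],[0,0,0,-100,0,0,0],[0,0,0,-140,0,0,0],[0,0,0,-180,0,0,0],[0,0,0,-180,0,0,0]],
  ],
)

```text
clock: 23.15
position: [0.5319, -0.3649, 0.2233]
tool_rot: [0.601, 0.799, 0.0, 0.003]
force: [1.0, -0.9, -2.7]
opening: 0.0139
gripper_force: 30.0
```

```bash
python3 - <<'E'
from h import *
rel([.5383,.2407,.2233],.1248);rel([.5383,.2407,.16],.1248)
E
```

```text
d [580.1 173.8  -1.8] rv [0.0039 0.0039 0.1559] | j7 0.96
d [580.4 173.6  61.5] rv [0.0039 0.0039 0.1559] | j7 0.96
```

Request:
servo_tool(
  plan=[
    [[0,40,12,-5,0,0,0.02],[0,80,24,-5,0,0,0.04],[0,125,37,-5,0,0,0.06],[0,170,51,-5,0,0,0.08],[0,215,64,-5,0,0,0.1],[0,260,78,-5,0,0,0.12],[0,305,91,-5,0,0,0.14],[0,350,105,-5,0,0,0.156],[0,395,118,-5,0,0,0.156],[0,440,132,-5,0,0,0.156],[0,485,145,-5,0,0,0.156],[0,530,159,-5,0,0,0.156]],
  ],
)

```text
clock: 24.35
position: [0.5336, 0.1922, 0.2219]
tool_rot: [0.662, 0.75, -0.002, -0.003]
force: [0.9, -0.0, -2.8]
opening: 0.014
gripper_force: 30.0
```

```bash
python3 - <<'E'
from h import *
s=r.state();print(s["opening"],s["gripper_force"]);rel([.5383,.2407,.16],.1248)
E
```

```text
0.013998113336420323 29.994542598724365
d [47.5 11.1 61.9] rv [-0.0062 -0.0022  0.0001] | j7 -0.23
```

Request:
servo_tool(
  plan=[
    [[0,47,11,10,-0.006,-0.002,0],[0,47,11,40,-0.006,-0.002,0],[0,47,11,62,-0.006,-0.002,0],[0,47,11,62,-0.006,-0.002,0],[0,47,11,62,-0.006,-0.002,0],[0,47,11,62,-0.006,-0.002,0]],
  ],
)

```text
clock: 24.95
position: [0.5406, 0.2387, 0.1624]
tool_rot: [0.662, 0.75, 0.002, 0.001]
force: [0.3, 0.6, -2.0]
opening: 0.014
gripper_force: 30.0
```

```bash
python3 - <<'E'
from h import *
s=r.state();print(s["position"],s["opening"],s["force"]);rel([.5383,.2407,.137],.1248,s)
im=r.get_image("top");t=cv2.resize(im[150:280,140:300],None,fx=2.3,fy=2.3)
w=r.get_image("wrist")[:,150:490]
cv2.imwrite("pics/v10.png",np.hstack([w,np.vstack([t,np.zeros((400-t.shape[0],t.shape[1],3),np.uint8)])]))
P=pose("wrist",s)
b2=cv2.resize(w,None,fx=3,fy=3,interpolation=cv2.INTER_CUBIC).astype(int)[:660]
m=(b2[...,0]>70)&(b2[...,0]-b2[...,2]>50);k=(big(m)+.5)/3-.5+[150,0];print(k.min(0),k.max(0))
zt=s["position"][2]-.0176; k=k[k[:,1]<k[:,1].max()-40]; print(rect(unproj("wrist",k,zt,P)), proj("wrist",[[.5384,.2397,.099]],P))
E
```

```text
[0.5405928  0.23865717 0.16241251] 0.014039344374780322 [ 0.26931119  0.61012313 -2.02237556]
d [ 2.3 -2.1 25.4] rv [ 0.0037 -0.0012 -0.0007] | j7 -0.3
[188.  58.] [457.33333333 219.33333333]
(533.0, 304.5, np.float64(0.1226), 147.6, 63.6) [[318.93615571 210.92805123]]
```

View pics/v10.png

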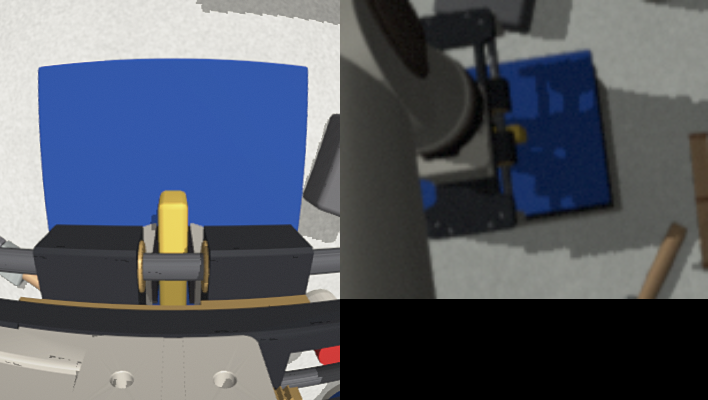

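The lid is held straight, with its offset in hand consistent. I'll correct and lower the lugs into the rim.

Request:
servo_tool(
  plan=[
    [[0,2,-2,5,0.004,-0.001,-0.001],[0,2,-2,12,0.004,-0.001,-0.001],[0,2,-2,20,0.004,-0.001,-0.001],[0,2,-2,26,0.004,-0.001,-0.001],[0,2,-2,26,0.004,-0.001,-0.001],[0,2,-2,26,0.004,-0.001,-0.001]],
  ],
)

```text
clock: 25.65
position: [0.5374, 0.2405, 0.1351]
tool_rot: [0.661, 0.75, -0.001, -0.001]
force: [0.9, -0.2, -2.4]
opening: 0.0137
gripper_force: 30.0
```

```bash
python3 - <<'E'
from h import *
s=r.state();print(s["position"],s["opening"],s["force"]);rel([.5383,.2407,.122],.1248,s)
E
```

```text
[0.53744512 0.24047665 0.13505417] 0.013693309984710788 [ 0.91992654 -0.23666188 -2.38976987]
d [ 0.1  0.9 13.1] rv [-0.0025  0.0005  0.0011] | j7 -0.31
```

Request:
servo_tool(
  plan=[
    [[0,0,0.5,3,0,0,0],[0,0,0.5,6,0,0,0],[0,0,0.5,9,0,0,0],[0,0,0.5,11,0,0,0],[0,0,0.5,11,0,0,0]],
  ],
)

```text
clock: 26.15
position: [0.5378, 0.2406, 0.124]
tool_rot: [0.661, 0.75, -0.001, -0.001]
force: [-0.6, -0.3, -2.8]
opening: 0.0135
gripper_force: 30.0
```

The lugs are inside with no contact force. Pressing down.

Request:
servo_tool(
  plan=[
    [[0,0,0,2,0,0,0],[0,0,0,4,0,0,0],[0,0,0,6,0,0,0],[0,0,0,8,0,0,0],[0,0,0,10,0,0,0],[0,0,0,10,0,0,0]],
  ],
)

```text
clock: 26.75
position: [0.5383, 0.2408, 0.1151]
tool_rot: [0.661, 0.75, -0.0, -0.0]
force: [-2.3, -1.6, 4.2]
opening: 0.0136
gripper_force: 30.0
```

Request:
servo_tool(
  plan=[
    [[0,0,0,1,0,0,0],[0,0,0,2,0,0,0],[0,0,0,3,0,0,0],[0,0,0,3,0,0,0]],
  ],
)

```text
clock: 27.15
position: [0.5383, 0.2408, 0.1145]
tool_rot: [0.661, 0.75, -0.0, -0.0]
force: [-9.3, -4.8, 23.2]
opening: 0.0137
gripper_force: 30.0
```

The force jumped to 23 N at the expected home height (underside about 91 mm). I'll release, rise and check.

Request:
servo_tool(
  plan=[
    [[0,0,0,-3,0,0,0],[40,0,0,-3,0,0,0],[40,0,0,-3,0,0,0],[40,0,0,-3,0,0,0],[40,0,0,-3,0,0,0],[40,0,0,-50,0,0,0],[40,-20,0,-100,0,0,0],[40,-45,0,-150,0,0,0],[40,-60,0,-200,0,0,0],[40,-60,0,-250,0,0,0],[40,-60,0,-297,0,0,0],[40,-60,0,-297,0,0,0]],
  ],
)

```text
clock: 28.35
position: [0.5487, 0.1816, 0.4158]
tool_rot: [0.661, 0.75, 0.005, 0.002]
force: [1.2, 0.3, -0.4]
opening: 0.04
gripper_force: 0.0
```

```bash
python3 - <<'E'
from h import *
s=r.state();print(s["position"],s["force"],s["opening"])
im=r.get_image("wrist");P=pose("wrist",s);cv2.imwrite("pics/w11.png",im)
b2=cv2.resize(im[:215,200:460],None,fx=4,fy=4,interpolation=cv2.INTER_CUBIC).astype(int)
m=(b2[...,0]>70)&(b2[...,0]-b2[...,2]>50)
k=(big(m)+.5)/4-.5+[200,0];print("lid",fitrect(k,200,150,.097,P),"tub 538.35 239.65 -1.446")
t=r.get_image("scene")
cv2.imwrite("pics/v11.png",np.hstack([im[:250,150:490],cv2.resize(t[140:330,240:480],None,fx=1.3158,fy=1.3158)]))
E
```

```text
[0.54871299 0.18162719 0.4158318 ] [ 1.21218468  0.30159844 -0.4063142 ] 0.04000303365995972
lid (array([538.7371, 239.7047,  -1.4445, 197.5425, 147.4976]), 0.2) tub 538.35 239.65 -1.446
```

View pics/v11.png

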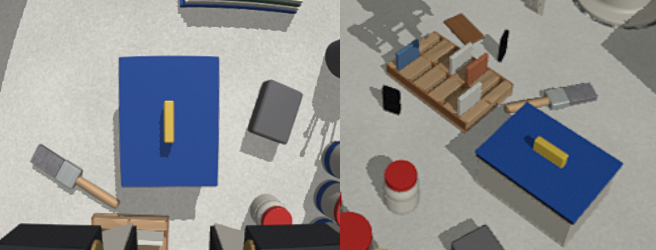

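The lid is centred within 0.5 mm, and four sound tiles stand in the rack. I'll confirm the seating with one press by closed fingers on the bar (contact expected at TCP ≈0.139).

```bash
python3 - <<'E'
from h import *
rel([.5384,.2396,.15],.1248)
E
```

```text
d [ 58.4  -2.2 260.9] rv [ 0.003  -0.0012  0.0011] | j7 -0.22
```

Request:
servo_tool(
  plan=[
    [[0,58,-2,50,0.003,-0.001,0.001],[0,58,-2,100,0.003,-0.001,0.001],[0,58,-2,150,0.003,-0.001,0.001],[0,58,-2,200,0.003,-0.001,0.001],[0,58,-2,240,0.003,-0.001,0.001],[0,58,-2,258,0.003,-0.001,0.001],[0,58,-2,258,0.003,-0.001,0.001],[0,58,-2,258,0.003,-0.001,0.001]],
  ],
)

```text
clock: 29.25
position: [0.5354, 0.238, 0.1492]
tool_rot: [0.661, 0.75, -0.004, -0.002]
force: [0.6, -0.2, 0.7]
opening: 0.0006
gripper_force: 0.0
```

Request:
servo_tool(
  plan=[
    [[0,0,0,4,0,0,0],[0,0,0,7,0,0,0],[0,0,0,9,0,0,0],[0,0,0,11,0,0,0],[0,0,0,12,0,0,0]],
  ],
)

```text
clock: 29.75
position: [0.5366, 0.2386, 0.1393]
tool_rot: [0.662, 0.75, -0.002, -0.001]
force: [-2.4, -1.4, 10.1]
opening: 0.0004
gripper_force: 5.3
```

Request:
servo_tool(
  plan=[
    [[0,0,0,1,0,0,0],[0,0,0,2,0,0,0],[0,0,0,2,0,0,0]],
  ],
)

```text
clock: 30.05
position: [0.5367, 0.2386, 0.1392]
tool_rot: [0.662, 0.75, -0.002, -0.001]
force: [-6.0, -2.3, 17.1]
opening: 0.0004
gripper_force: 8.6
```

Request:
servo_tool(
  plan=[
    [[0,0,0,-5,0,0,0],[0,0,0,-50,0,0,0],[0,0,0,-100,0,0,0],[0,-20,0,-150,0,0,0],[0,-60,0,-200,0,0,0],[0,-60,0,-240,0,0,0],[0,-60,0,-240,0,0,0],[0,-60,0,-240,0,0,0]],
  ],
)

```text
clock: 30.85
position: [0.5459, 0.1792, 0.3788]
tool_rot: [0.662, 0.75, -0.0, -0.0]
force: [-0.7, 0.3, -0.9]
opening: 0.0003
gripper_force: 0.0
```

```bash
python3 - <<'E'
from h import *
s=r.state();print(s["position"],s["force"])
im=r.get_image("wrist");P=pose("wrist",s)
b2=cv2.resize(im[:215,200:480],None,fx=4,fy=4,interpolation=cv2.INTER_CUBIC).astype(int)
m=(b2[...,0]>70)&(b2[...,0]-b2[...,2]>50)
print("lid",fitrect((big(m)+.5)/4-.5+[200,0],200,150,.097,P))
E
```

```text
[0.54593405 0.17915711 0.37881181] [-0.68816139  0.30464319 -0.93954882]
lid (array([538.4147, 239.7413,  -1.4445, 197.1856, 147.0884]), 0.18)
```

The lid stayed put under 17 N (underside about 91 mm) and is centred within 0.1 mm. Handing in.

```bash
python3 -c "
from rig import r
print(r.hand_in())"
```

```text
the job is handed in; nothing more can be done
None
```

I handed the job in at about 31 s; no verdict came back. The three damaged tiles (c, e, h) are in the tub, the lid is centred and pressed fully home by my measurements, and the four sound tiles are still standing in the rack.

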